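Close a tin on the bench tin closer

TASK

Close the filled tin that stands on the bed of the blue bench tin closer: push it along the bed until it is fully home against the half-round stop under the chuck, without lifting or tipping it. Then push the red-handled lever from its rest, past its first click, all the way to its second stop, so that the chuck comes down into the tin and the rolls close in, and leave it there. Leave the other tins and things on the table where they are.

Things in the scene. Friction and masses are not known exactly. Their poses are not given: they have to be found in the camera images.
- tin: The tin to close: round, gold, 100 mm diameter, 32 mm tall, about 240 g, its lid lying in it (rim 4 mm above the lid panel). It stands on the machine's steel bed between the flared rails, 75 to 105 mm short of the seat on the robot's side. Origin: centre of its underside. z is up; being round, its yaw means nothing.
- closer: The blue bench tin closer, fixed: base 295 x 320 mm, its steel bed 45 mm above the table. Origin on the table straight below the chuck; x is the way the tin is fed (away from the robot), y left, z up. A column 110 mm wide, with the motor on top to 425 mm above the table, stands 105 to 215 mm to the right (-y) of the chuck axis, its front 20 mm nearer the robot than the axis.
- seat (a point): Point on the bed below the chuck where the tin's underside centre must come; axes as the closer's. Slippery white rails 14 mm high, 105 mm apart, flaring to 165 mm at the mouth 165 mm before this point, lead the tin to a half-round stop (18 mm high, inner radius 51 mm); against it the tin is centred here within 2 mm. The tin slides with 1 to 3 N.
- chuck_face (a point): Centre of the underside of the chuck, a steel disc 86 mm across and 12 mm thick, 51 mm above the bed at rest; it comes down 22 mm, evenly with the lever, into the tin's rim. The head above it (underside 125 mm, top 200 mm above the table) begins 24 mm before its axis on the robot's side: push the tin with low fingertips, the gripper leaning back to the robot some 20 degrees.
- lever (a joint): Lever angle in rad: 0 at rest (the end nearer the robot), about 0.45 in the first click, 0.90 at the solid second stop. It turns about an upright axis, clockwise from above, away from the robot. A spring plunger holds it in each place: up to 9 N at the grip pushes it over each of the two humps (at 0.22 and 0.67), then it snaps on into the next place by itself. It stays where it is left.
- lever_grip (a point): Middle of the lever's red upright grip: 24 mm diameter, 64 mm tall, from 226 to 290 mm above the table, 135 mm from the pivot, left of the machine's head. Below it is the flat lever arm, 18 mm wide, top 221 mm above the table. Rides with the lever: y points from the pivot out along the arm, x the way the grip goes when pushed over.
- lever_pivot (a point): Point on the lever's upright axis at the height of lever_grip, over the machine's head. Axes as the closer's. At rest the arm points 0.5 rad from +y back towards the robot (-x); at the second stop 0.4 rad from +y forward (+x).
- tin_done: Bystander: a closed round gold tin, 100 mm diameter, 32 mm tall, standing on the table left of the machine under the lever. Origin: centre of its underside.
- empties: Bystander: stack of four empty gold tins, 100 mm diameter, 84 mm tall, left of the mouth of the machine's bed. Origin: centre of its underside.
- club_tin1: Bystander: open oblong gold tin with brown fillets, 104 x 60 x 26 mm, at the left. Origin: centre of its underside.
- club_tin2: Bystander: a second such oblong tin, 104 x 60 x 26 mm, at the left. Origin: centre of its underside.
- scissors: Bystander: scissors with black rings, 200 mm long, lying at the left near the robot. Origin: at their pivot.
- sanitiser: Bystander: white spray bottle with blue head, 70 mm diameter, 190 mm tall, at the far left. Origin: centre of its underside.
- tub: Bystander: white plastic bowl, 150 mm diameter, 50 mm tall, at the left. Origin: centre of its underside.
- lids: Bystander: low stack of gold lids, 102 mm diameter, 24 mm tall, at the right. Origin: centre of its underside.
Things that resemble listed ones, but are neither listed nor needed, are in the scene too. What is shaped like the tin but green, pink or purple is not meant.

How it is judged (in metres and radians):
On the way, in this order (a step that is already met when the one before it is completed fails the run):
1. the tin is home against the stop under the chuck, the lever still at rest (horizontal distance between tin and seat below 0.005 m and value of joint lever below 0.2 rad), for 0.1 s.
2. the lever is at its second stop (value of joint lever above 0.84 rad), for 0.2 s.
At the end, for the whole second after the job is handed in: the tin stands flat on the bed with its centre within 6 mm of the seat, and the lever rests at its second stop (above 0.84 of 0.90 rad) (horizontal distance between tin and seat below 0.006 m and z of tin in the frame of seat below 0.004 m and angle between tin's own z axis and vertical below 0.06 rad and value of joint lever above 0.84 rad and linear speed of tin below 0.02 m/s); the robot touches nothing.
It fails at once if the tin was lifted off the bed or tipped (z of tin in the frame of seat above 0.008 m or angle between tin's own z axis and vertical above 0.15 rad).
It fails at once if the lever was pushed over before the tin was home (value of joint lever above 0.25 rad and horizontal distance between tin and seat above 0.01 m).
It fails at once if another tin or thing on the table was disturbed (distance of any of tin_done, empties, club_tin1, club_tin2, scissors, sanitiser, tub, lids from where it was at the start of the episode above 0.02 m).
It also fails if it takes over 51 s, if anything falls off the work surface, if the arm or the gripper's body presses on something with over 40 N, if the wrist force passes 120 N, or if a joint passes its speed limit or range.

ROBOT

A 6-joint arm with a two-finger parallel gripper is mounted at the origin on the work surface. World frame = base frame: x ahead of the robot, y to its left, z up, the work surface at z = 0. Lengths are in mm, angles in rad, forces in N, time in s.
With the tool pointing down it reaches from about 250 to 850 mm from the base axis. Payload 12.5 kg.
Tool frame: the origin (TCP) lies between the finger pads; the fingertips stand 25 mm ahead of it and the grasp point (between the pads) lies 6 mm ahead of it; z points along the fingers, y is the line along which they close (so a half turn about z gives the same grasp; the last joint's range is limited). The gripper opens to 93 mm and grips with 3 to 60 N. Pads are 15 mm wide; open, the fingers measure 128 mm over their backs; the gripper's body (75 mm by 188 mm) begins 65 mm behind the grasp point.
Start: joints at [1.254, 0.351, 1.652, -0, 1.139, -0.085], TCP at [126.32, 535.283, 212.633] pointing down, gripper open.
Joint ranges: [-2.75, 2.75], [-0.79, 2.1], [0.01, 2.65], [-1.57, 4.71], [0.07, 3.14], [-2.87, 2.87]. Speed limits (rad/s): [2.22, 2.22, 2.79, 3.14, 3.14, 3.14].

INTERFACE

Orientations are given as a rotation vector (axis times angle).
In Python, from plant import sense, capture, camera_info, sign_off gives the robot as it stands.
- The arm moves only by the shell command python3 -m jog 'ROWS'. ROWS is JSON, a list of rows, each a list of 3 entries, a list of its own where there are three numbers: the closure, from 0 (fully open) to 1 (shut), then the shift along the tool's x, y, z in units of 60 mm (1.0 is 60 mm), then the turn about the tool's z in units of 6 degrees (1.0 is 6 degrees). A call has exactly 5 rows; each row shifts and turns the commanded pose from where the row before left it, along the tool's axes as they then stand; what a row does not reach is not made up. A row lasts 1/8 s, in which the tool goes at most 62.5 mm and 10.7 degrees, less where a joint would pass 70% of its speed; a pose out of reach is approached as far as the arm can. A call is refused whole if a number of a shift passes 1 or a number of a turn 1, either way. A call with a gripper value outside its range is refused whole. The fingers move at their own pace and stop on an object; the grip force is fixed at half the most. Time passes only in rows, so rows that do not move let the fingers close, or fill a call up. It gives the time, the measured TCP pose, the force, the opening and the grip force at its end, in the units of the state.
- sense(): the state, without advancing time (a new reading comes with each control period).
- capture(name): name is "side" or "top"; returns the picture (420x560x3 uint8, red, green, blue); there is no depth.
- camera_info(name): a dict with "fx", "fy", "cx", "cy" (pixels), "k1" (the pictures are not rectified: a ray, as slopes to the right and down, at radius r is drawn at 1 + k1 r^2 times it, then the intrinsics apply), "eye" and "attitude" of the camera in the world. Camera axes: x right, y up, looking along -z (the intrinsics and any distortion apply to the point x, -y, -z); pixel columns grow to the right and rows downward; lengths in mm; the calibration is good to about 2 mm. A picture is of the moment at which its call begins. camera_info takes no time and is no camera call.
- sign_off(): hands the job in; it is judged then, once.
The state is a dict: "time": time; "joint_positions": joint angles; "joint_velocities": joint speeds; "joint_torque": joint torques, N m; "ee_pos": TCP position; "orientation": TCP orientation; "ft_force": force on the tool from outside, world axes, zero at the start; "ft_torque": the same for the moment, N m; "gripper_width": finger opening in mm; "finger_force": force on a finger pad.
Only numpy, scipy, OpenCV 4.12 (cv2) and the standard library are available. Lean on these libraries where they do the work, as an engineer would, in place of code of your own. Each camera call takes 0.05 s, during which the arm holds its last target. There are 200 camera calls.

## Working session

There is one attempt and no reset: what is moved stays moved. The work goes in short steps, Python scripts to look and compute and a shell command to move; the robot and the scene stay as the last step left them, time stands still between calls to the robot, and variables do not carry over. Pictures are saved under pics/ and viewed, at most 10 in all, crops included, and the job is handed in when it is done.

```bash
mkdir -p pics; ls
python3 - <<'E'
from plant import *
import cv2
for n in("side","top"):
    im=capture(n); cv2.imwrite(f"pics/{n}0.png",im[:,:,::-1]); print(n,camera_info(n))
s=sense(); print(s)
E
```

```text
pics
side {'fx': 427.87297796262914, 'fy': 427.87297796262914, 'cx': 274.2847831859781, 'cy': 207.4437162208636, 'k1': -0.020925552766099264, 'eye': array([ 387.36842585, -893.83381246, 1164.84623702]), 'attitude': array([ 0.7366758 , -0.05559048, -0.09311506])}
top {'fx': 527.1826318874739, 'fy': 527.1826318874739, 'cx': 277.67275887445527, 'cy': 212.88647450575868, 'k1': -0.10284856903021722, 'eye': array([ 368.35557593,    6.40607155, 1661.83028138]), 'attitude': array([ 0.07641965, -0.09321111, -1.58085582])}
{'time': 0.1, 'joint_positions': array([ 1.25440616e+00,  3.51159575e-01,  1.65235321e+00,  3.24465580e-05,
        1.13909515e+00, -8.46254807e-02]), 'joint_velocities': array([ 0.00022916, -0.00221596, -0.00301004,  0.00031766, -0.00218966,
        0.00122107]), 'joint_torque': array([ 1.14450981e-03, -4.98025882e+01, -2.85706794e+01,  6.99629216e-02,
        2.37971294e-02, -6.12825988e-05]), 'ee_pos': array([126.21588142, 535.0022064 , 212.17035849]), 'orientation': array([-3.63235306e-01, -3.12029008e+00,  1.55352193e-03]), 'ft_force': array([-0.50669905,  0.25046297, -0.06013954]), 'ft_torque': array([-0.00667599, -0.02824691, -0.04981997]), 'finger_force': 0.0, 'gripper_width': 93.07795115673494}
```

View pics/side0.png

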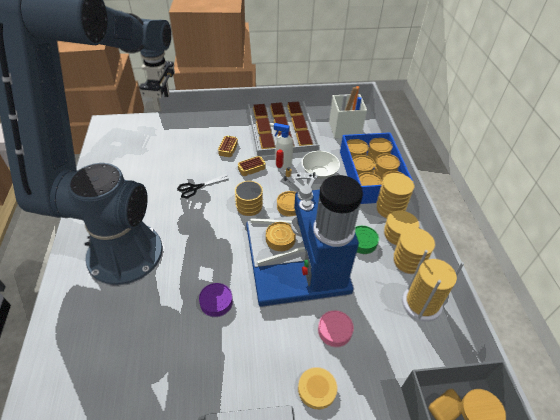

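View pics/top0.png

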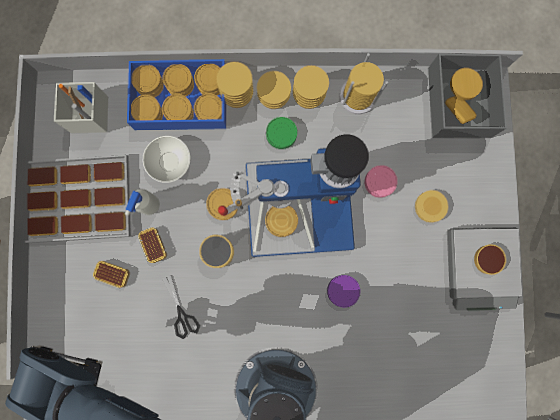

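The side view shows the gold tin on the steel bed at about (281,237). The top view shows it at about (282,221), with the red grip at about (222,210). The other round gold things stand off the bed: tin_done (220,203), the empties (216,250), the lids at right (432,207), the crate tins and the stacks. The green, pink and purple ones are excluded by colour. Only the tin at (282,221) lies between the flared rails. I'll check it in an enlarged crop.

```bash
cat > h.py <<'E'
import numpy as np, cv2
from scipy.spatial.transform import Rotation as R
from plant import *
def K(i): return np.array([[i["fx"],0,i["cx"]],[0,i["fy"],i["cy"]],[0,0,1.]])
def ray(n,p):
    i=camera_info(n); u=cv2.undistortPoints(np.array([[p]],float),K(i),np.array([i["k1"],0,0,0.]))[0,0]
    return i["eye"],R.from_rotvec(i["attitude"]).apply([u[0],-u[1],-1])
def onz(n,p,z):
    e,d=ray(n,p); return e+d*(z-e[2])/d[2]
def tri(ps,pt):
    e1,d1=ray("side",ps); e2,d2=ray("top",pt)
    s=np.linalg.lstsq(np.c_[d1,-d2],e2-e1,rcond=None)[0]
    a,b=e1+s[0]*d1,e2+s[1]*d2; return (a+b)/2,np.linalg.norm(a-b)
def proj(n,P):
    i=camera_info(n); c=R.from_rotvec(i["attitude"]).inv().apply(np.array(P,float).reshape(-1,3)-i["eye"])*[1,-1,-1]
    return cv2.projectPoints(c,np.zeros(3),np.zeros(3),K(i),np.array([i["k1"],0,0,0.]))[0][:,0]
E
python3 - <<'E'
from h import *
t=cv2.imread("pics/top0.png"); s=cv2.imread("pics/side0.png")
for n,im in(("top",t),("side",s)):
    h=cv2.cvtColor(im,cv2.COLOR_BGR2HSV)
    m=(((h[...,0]<6)|(h[...,0]>174))&(h[...,1]>150)&(h[...,2]>90)).astype(np.uint8)
    k,l,st,c=cv2.connectedComponentsWithStats(m)
    print(n,[(c[i].round(1),st[i]) for i in range(1,k) if st[i][4]>15])
a=cv2.resize(t[145:265,195:365],None,fx=4.7,fy=4.7,interpolation=3)[:560]
cv2.imwrite("pics/c1.png",a)
b=cv2.resize(s[160:310,230:370],None,fx=3.8,fy=3.8,interpolation=3)
g=cv2.resize(s[30:110,130:190],None,fx=4,fy=4,interpolation=3); G=np.zeros((570,240,3),np.uint8);G[:320]=g
cv2.imwrite("pics/c2.png",np.hstack([b,G]))
E
```

```text
top [(array([332. , 201.3]), array([329, 199,   9,   5,  23], dtype=int32)), (array([221.7, 209.8]), array([218, 206,   8,   9,  52], dtype=int32))]
side [(array([279.1, 158.1]), array([276, 150,   7,  18, 102], dtype=int32)), (array([304.3, 270.5]), array([302, 267,   6,   8,  37], dtype=int32))]
```

View pics/c1.png

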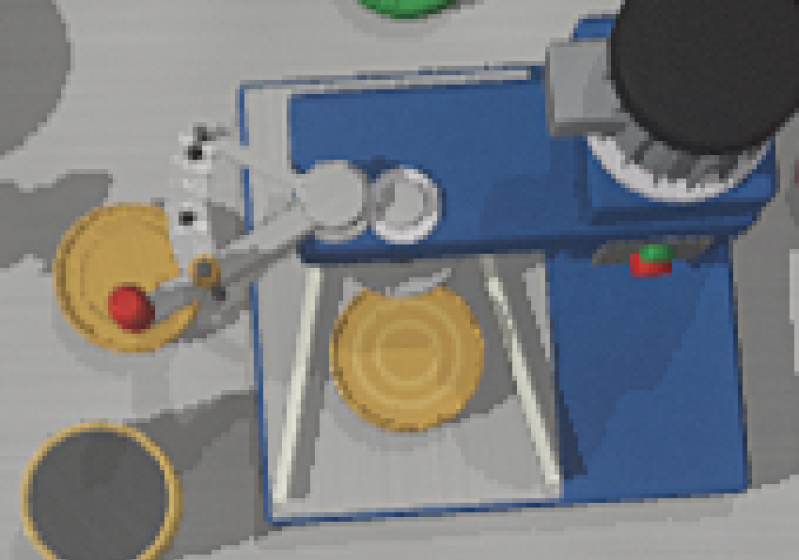

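View pics/c2.png

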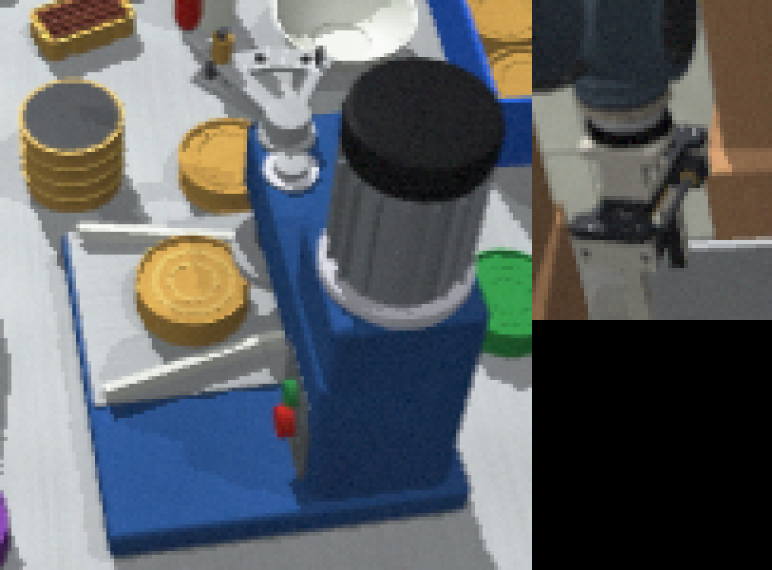

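The crops confirm it: the gold tin with a ribbed lid is between the white rails, at top crop (407,353). The lever hub is at (333,200), the chuck spindle at (405,203), and the rail mouth ends are at (281,500) and (552,488).

Run:
```python
from h import *
np.set_printoptions(precision=1,suppress=True)
f=lambda u,v:(195+(u+.5)/4.7-.5,145+(v+.5)/4.7-.5)
g=lambda u,v:(230+(u+.5)/3.8-.5,160+(v+.5)/3.8-.5)
print("grip",tri((279.1,158.1),(221.7,209.8)))
print("grip top z", onz("top",f(130,307),290))
for n,p,z in [("tin top",(407,354),77),("tin",(407,354),75),("railL",(281,500),59),("railR",(552,488),59),("spindle",(405,203),205),("hub",(335,198),225),("frontL",(272,517),42),("frontR",(747,490),42),("backL",(242,86),42)]: print(n,onz("top",f(*p),z))
print("tin side",onz("side",g(193,282),77) ,"tri",tri(g(193,282),f(407,354)))
print("rails side",onz("side",g(75,232),59),onz("side",g(105,390),59))
print("spindle tri",tri(g(293,170),f(405,203)))
fL,fR=onz("top",f(272,517),42),onz("top",f(747,490),42)
print("yaw",np.degrees(np.arctan2(*(fL-fR)[[0,1]])), np.linalg.norm(fL-fR))
```

```text
grip (array([529.2, 140.8, 254.4]), np.float64(2.833313887583174))
grip top z [526.2 135.9 290. ]
tin top [518.3 -22.   77. ]
tin [518.5 -22.   75. ]
railL [426.2  60.3  59. ]
railR [ 431.9 -115.    59. ]
spindle [596.4 -19.7 205. ]
hub [596.7  21.7 225. ]
frontL [415.8  66.8  42. ]
frontR [ 429.5 -244.3   42. ]
backL [701.8  84.8  42. ]
tin side [517.7 -28.5  77. ] tri (array([518.9, -22.1,  68.9]), np.float64(0.356937420555276))
rails side [421.4  52.1  59. ] [ 434.7 -120.8   59. ]
spindle tri (array([596.7, -19.7, 201.5]), np.float64(0.37962926343690634))
yaw -2.5194959919362927 311.46409364425523
```

Seat is at about (596,-19), closer yaw about 3°, tin at (518.5,-22) and grip at (528,138.5). Next I raise the arm clear and close the fingers. Then I'll see whether reaching far out gives the backward lean.

```bash
python3 -m jog '[[1,[0,0,-1],0],[1,[0,0,-1],0],[1,[0,0,-1],0],[1,[0,0,-1],0],[1,[0,0,0],0]]'; python3 -m jog '[[1,[-1,0,0],0],[1,[-1,0,0],0],[1,[-1,0,0],0],[1,[-1,0,0],0],[1,[-1,0,0],0]]';python3 -c "
from plant import *;s=sense();print(s['joint_positions'],s['orientation'])"
```

```text
time: 0.72
ee_pos: [126.5, 535.9, 456.9]
orientation: [0.363, 3.119, 0.011]
ft_force: [-0.7, 0.2, -0.1]
gripper_width: 47.6
finger_force: 0.0
time: 1.35
ee_pos: [420.0, 465.5, 451.2]
orientation: [-0.363, -3.119, 0.002]
ft_force: [-0.1, 2.0, -0.4]
gripper_width: 1.2
finger_force: 0.0
[ 7.62484192e-01  3.93681845e-01  1.02512757e+00  3.58746817e-05
  1.72478165e+00 -5.76524537e-01] [-3.63117302e-01 -3.11922407e+00  2.37963286e-03]
```

```bash
python3 -m jog '[[1,[-1,0,0],0],[1,[-1,0,0],0],[1,[-1,0,0],0],[1,[-1,0,0],0],[1,[-1,0,0],0]]';python3 -c "
from plant import *;s=sense();print(s['joint_positions'],s['orientation'])"
```

```text
time: 1.98
ee_pos: [685.8, 400.0, 447.8]
orientation: [0.365, 3.118, 0.003]
ft_force: [0.3, 0.6, 0.2]
gripper_width: 0.0
finger_force: 0.0
[ 4.69303742e-01  9.35141705e-01  1.12896780e-01  2.95681216e-04
  2.09079502e+00 -8.68487834e-01] [3.64695104e-01 3.11817961e+00 2.72989307e-03]
```

```bash
python3 -m jog '[[1,[-0.5,0,0],0],[1,[-0.5,0,0],0],[1,[-0.5,0,0],0],[1,[0,0,0],0],[1,[0,0,0],0]]';python3 -c "
from plant import *;s=sense();print(s['joint_positions'],s['orientation'])"
```

```text
time: 2.6
ee_pos: [734.6, 362.2, 429.2]
orientation: [0.359, 3.089, 0.034]
ft_force: [-0.5, 0.3, 0.3]
gripper_width: 0.7
finger_force: 0.0
[ 0.40008303  1.0085616   0.0123127   0.0037519   2.08234734 -0.93753974] [0.35878936 3.08887739 0.03385009]
```

The out-of-reach command does tilt the tool the right way, with the tips forward. I'll push further.

```bash
python3 -m jog '[[1,[-1,0,0],0],[1,[-1,0,0],0],[1,[-1,0,0],0],[1,[-1,0,0],0],[1,[-1,0,0],0]]';python3 -c "
from plant import *;s=sense();print(s['joint_positions'],s['orientation'])"
```

```text
time: 3.22
ee_pos: [860.9, 235.7, 361.9]
orientation: [0.345, 2.967, 0.119]
ft_force: [-0.3, -0.4, 0.2]
gripper_width: 0.3
finger_force: 0.0
[ 0.20648516  1.09475721  0.01265742  0.02837338  1.86390172 -1.12243341] [0.34471217 2.96655888 0.11939018]
```

```bash
python3 -m jog '[[1,[-1,0,0],0],[1,[-1,0,0],0],[1,[-1,0,0],0],[1,[-1,0,0],0],[1,[0,0,0],0]]';python3 -c "
from plant import *;s=sense();print(s['joint_positions'],s['orientation'])"
```

```text
time: 3.85
ee_pos: [929.4, 147.6, 335.9]
orientation: [0.337, 2.845, 0.17]
ft_force: [-0.5, 1.0, 0.5]
gripper_width: 0.8
finger_force: 0.0
[ 0.09053265  1.13486758  0.01304298  0.05867535  1.7023384  -1.22851172] [0.33653011 2.84456889 0.17003916]
```

```bash
python3 -m jog '[[1,[-1,0,0],0],[1,[-0.5,0,0],0],[1,[0,0,0],0],[1,[0,0,0],0],[1,[0,0,0],0]]';python3 -c "
from h import *;s=sense();print(s['joint_positions'],s['orientation']);print(R.from_rotvec(s['orientation']).as_matrix().round(3))"
```

```text
time: 4.47
ee_pos: [949.3, 119.9, 333.8]
orientation: [0.33, 2.795, 0.186]
ft_force: [0.5, -0.5, -0.3]
gripper_width: 0.3
finger_force: 0.0
[ 0.05566065  1.14264563  0.0127739   0.07214304  1.64658166 -1.26247477] [0.32975709 2.79521671 0.18563926]
[[-0.922  0.205  0.328]
 [ 0.247  0.965  0.09 ]
 [-0.298  0.164 -0.941]]
```

```bash
cat > conv.py <<'E'
import sys
from h import *
s=sense(); M=R.from_rotvec(s["orientation"]).as_matrix(); p=s["ee_pos"]
tip=p+25*M[:,2]
np.set_printoptions(precision=3,suppress=True)
d=np.array(eval(sys.argv[1]),float)
if len(sys.argv)>2: d=d-tip   # absolute tip target
print("tip",tip,"d",d,"units",M.T@d/60); print(M)
E
python3 conv.py '[-300,-60,110]'
```

```text
tip [957.456 122.131 310.247] d [-300.  -60.  110.] units [ 3.82  -1.689 -3.452]
[[-0.922  0.205  0.328]
 [ 0.247  0.965  0.09 ]
 [-0.298  0.164 -0.941]]
```

```bash
python3 -m jog '[[1,[0.7,-0.3,-0.6],0],[1,[0.7,-0.3,-0.65],0],[1,[0.7,-0.3,-0.65],0],[1,[0.7,-0.3,-0.65],0],[1,[0.7,-0.3,-0.65],0]]'; python3 conv.py '[365,-30,380]' a
```

```text
time: 5.1
ee_pos: [729.9, 76.2, 426.0]
orientation: [0.33, 2.795, 0.186]
ft_force: [0.6, -0.6, 1.9]
gripper_width: 0.5
finger_force: 0.0
tip [738.076  78.442 402.491] d [-373.076 -108.442  -22.491] units [ 5.4   -3.079 -1.852]
[[-0.922  0.205  0.328]
 [ 0.247  0.965  0.091]
 [-0.298  0.165 -0.94 ]]
```

```bash
python3 -m jog '[[1,[0.77,-0.44,-0.26],0],[1,[0.77,-0.44,-0.26],0],[1,[0.77,-0.44,-0.26],0],[1,[0.77,-0.44,-0.26],0],[1,[0.77,-0.44,-0.26],0]]'; python3 -m jog '[[1,[0.7,-0.4,-0.26],0],[1,[0.7,-0.4,-0.26],0],[1,[0,0,0],-0.8],[1,[0,0,0],-0.85],[1,[0,0,0],-0.85]]'; python3 conv.py '[390,-28,150]' a
```

```text
time: 5.72
ee_pos: [464.6, -1.2, 408.0]
orientation: [0.329, 2.795, 0.186]
ft_force: [0.5, 0.1, 0.5]
gripper_width: 0.3
finger_force: 0.0
time: 6.35
ee_pos: [368.7, -29.5, 404.7]
orientation: [-0.042, 2.802, 0.123]
ft_force: [0.4, 0.1, 0.1]
gripper_width: 0.5
finger_force: 0.0
tip [376.926 -27.255 381.233] d [  13.074   -0.745 -231.233] units [ 1.07  -0.332  3.694]
[[-0.944 -0.043  0.328]
 [-0.014  0.996  0.09 ]
 [-0.331  0.08  -0.94 ]]
```

```bash
python3 -m jog '[[1,[0.2,-0.07,0.75],0],[1,[0.2,-0.07,0.75],0],[1,[0.2,-0.07,0.75],0],[1,[0.2,-0.07,0.75],0],[1,[0.2,-0.07,0.75],0]]'; python3 conv.py '[440,-26.5,58]' a
```

```text
time: 6.98
ee_pos: [387.0, -30.8, 170.4]
orientation: [-0.038, 2.802, 0.123]
ft_force: [1.7, -0.4, -0.9]
gripper_width: 0.4
finger_force: 0.0
tip [395.238 -28.578 146.903] d [ 44.762   2.078 -88.903] units [-0.214 -0.116  1.641]
[[-0.943 -0.041  0.329]
 [-0.012  0.996  0.09 ]
 [-0.331  0.081 -0.94 ]]
```

```bash
python3 -m jog '[[1,[-0.06,-0.03,0.4],0],[1,[-0.06,-0.03,0.4],0],[1,[-0.05,-0.03,0.4],0],[1,[-0.05,-0.02,0.42],0],[1,[0,0,0],0]]'; python3 conv.py '[539,-22,58]' a; python3 -c "
from h import *
for n in('side','top'): cv2.imwrite(f'pics/{n}1.png',capture(n)[:,:,::-1])
s=cv2.imread('pics/side1.png');cv2.imwrite('pics/c3.png',cv2.resize(s[160:310,210:370],None,fx=4,fy=4,interpolation=3))"
```

```text
time: 7.6
ee_pos: [431.2, -28.1, 82.8]
orientation: [-0.038, 2.805, 0.126]
ft_force: [0.0, -0.1, 0.2]
gripper_width: 0.6
finger_force: 0.0
tip [439.292 -25.794  59.278] d [99.708  3.794 -1.278] units [-1.564 -0.007  0.567]
[[-0.945 -0.041  0.325]
 [-0.012  0.996  0.092]
 [-0.328  0.083 -0.941]]
```

View pics/c3.png

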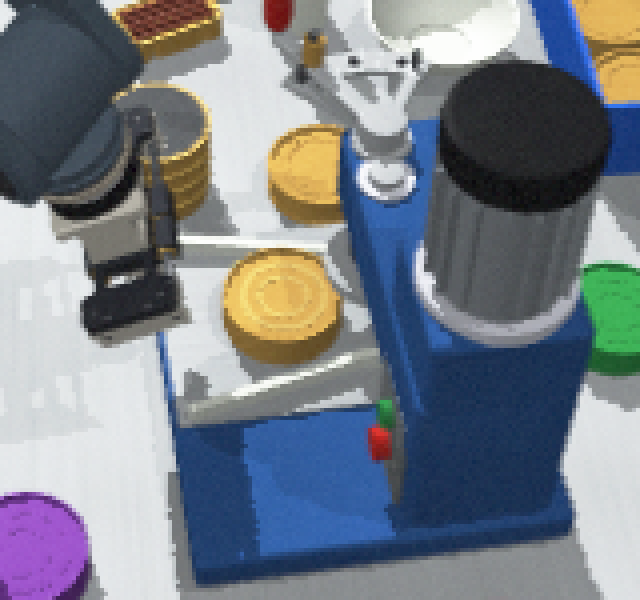

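The tool is behind the tin, leaning back and low. Now I push.

```bash
python3 -m jog '[[1,[-0.27,0,0.095],0],[1,[-0.27,0,0.095],0],[1,[-0.27,0,0.095],0],[1,[-0.27,0,0.095],0],[1,[-0.2,0,0.07],0]]'; python3 conv.py '[539,-22,58]' a
```

```text
time: 8.32
ee_pos: [513.6, -25.4, 84.8]
orientation: [-0.037, 2.802, 0.124]
ft_force: [0.0, -0.0, -1.1]
gripper_width: 0.6
finger_force: 0.0
tip [521.805 -23.11   61.293] d [17.195  1.11  -3.293] units [-0.252  0.002  0.148]
[[-0.943 -0.041  0.329]
 [-0.011  0.996  0.09 ]
 [-0.331  0.081 -0.94 ]]
```

```bash
python3 -m jog '[[1,[-0.05,0,0.03],0],[1,[-0.05,0,0.03],0],[1,[-0.05,0,0.03],0],[1,[-0.05,0,0.03],0],[1,[0,0,0],0]]'; python3 -m jog '[[1,[-0.03,0,0.01],0],[1,[0,0,0],0],[1,[0,0,0],0],[1,[0,0,0],0],[1,[0,0,0],0]]';python3 conv.py '[539,-22,58]' a; python3 -c "
from h import *
for n in('side','top'): cv2.imwrite(f'pics/{n}2.png',capture(n)[:,:,::-1])
s=cv2.imread('pics/side2.png');t=cv2.imread('pics/top2.png')
a=cv2.resize(s[190:290,240:340],(400,400),interpolation=3);b=cv2.resize(t[165:265,230:330],(400,400),interpolation=3)
cv2.imwrite('pics/c4.png',np.hstack([a,b]))"
```

```text
time: 8.95
ee_pos: [526.5, -24.5, 80.6]
orientation: [-0.037, 2.803, 0.125]
ft_force: [0.8, -0.2, -0.5]
gripper_width: 1.1
finger_force: 0.0
time: 9.57
ee_pos: [528.3, -24.4, 80.7]
orientation: [-0.037, 2.803, 0.125]
ft_force: [-0.2, 0.5, -0.0]
gripper_width: 0.5
finger_force: 0.0
tip [536.508 -22.116  57.226] d [2.492 0.116 0.774] units [-0.043  0.001  0.002]
[[-0.944 -0.04   0.328]
 [-0.011  0.996  0.091]
 [-0.33   0.082 -0.94 ]]
```

View pics/c4.png

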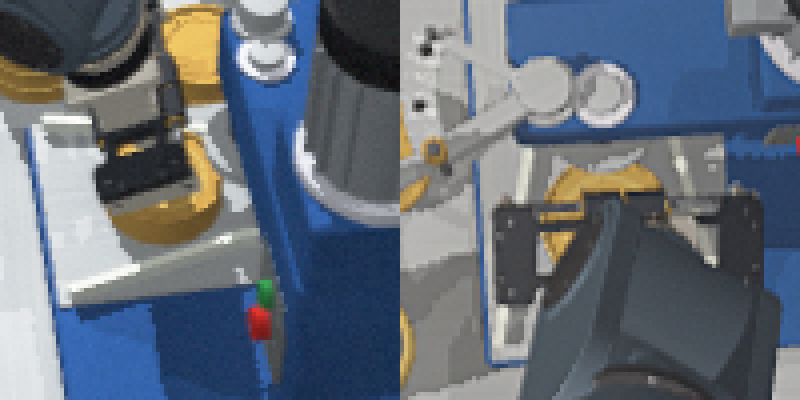

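Run:
```python
from h import *
np.set_printoptions(precision=1,suppress=True)
s=sense();M=R.from_rotvec(s["orientation"]).as_matrix();p=s["ee_pos"]
for d in(-59,0,25):
  for n in("side","top"): print(d,n,proj(n,p+d*M[:,2]))
for i in(0,1,2):
  for n,(x0,x1,y0,y1) in(("top",(250,310,190,245)),("side",(255,315,215,265))):
    h=cv2.cvtColor(cv2.imread(f"pics/{n}{i}.png"),cv2.COLOR_BGR2HSV)[y0:y1,x0:x1]
    m=((h[...,0]>12)&(h[...,0]<28)&(h[...,1]>120)&(h[...,2]>80))
    ys,xs=np.nonzero(m); print(i,n,m.sum(),xs.min()+x0,xs.max()+x0,ys.min()+y0,ys.max()+y0)
for c in((518.5,-22),(596,-19)):
  a=np.linspace(0,6.28,60)
  for n in("top","side"):
    q=proj(n,np.c_[c[0]+50*np.cos(a),c[1]+50*np.sin(a),77+0*a]); print(c,n,q.min(0),q.max(0))
```

```text
-59 side [[278.2 222.5]]
-59 top [[284.3 221.2]]
0 side [[283.5 231.9]]
0 top [[282.  216.5]]
25 side [[285.7 235.7]]
25 top [[281.1 214.6]]
0 top 780 265 297 206 236
0 side 684 266 294 215 250
1 top 778 265 297 206 236
1 side 684 266 294 215 250
2 top 209 265 297 206 229
2 side 304 265 294 215 250
(518.5, -22) top [264.7 203.4] [297.8 236.4]
(518.5, -22) side [265.1 220.6] [295.7 244.5]
(596, -19) top [263.4 178.2] [296.3 210.8]
(596, -19) side [288.5 218.4] [318.9 242. ]
```

The tin has not moved (gold outline unchanged), although the reported tip position is inside it. I'll overlay the expected gripper geometry to check.

Run:
```python
from h import *
s=sense();M=R.from_rotvec(s["orientation"]).as_matrix();p=s["ee_pos"]
out=[]
for n,(x0,y0) in(("side",(240,180)),("top",(230,165))):
    im=cv2.imread(f"pics/{n}2.png")[y0:y0+100,x0:x0+100]; im=cv2.resize(im,(400,400),interpolation=3)
    for d,c in((-59,(0,255,0)),(25,(0,0,255))):
        hx,hy=(37.5,94) if d<0 else(7.5,17.5)
        q=proj(n,[p+M@[a*hx,b*hy,d] for a,b in((1,1),(1,-1),(-1,-1),(-1,1))])
        cv2.polylines(im,[(((q-[x0,y0]+.5)*4)-.5).round().astype(np.int32)],True,c,1)
    out.append(im)
cv2.imwrite("pics/c5.png",np.hstack(out))
print(s["ee_pos"],s["joint_positions"],s["ft_force"],s["gripper_width"])
```

```text
[528.35002721 -24.40280867  80.74618944] [-0.22076205  0.3914014   2.05280146  0.40417021  0.41915927 -2.16551752] [ 0.566651    0.69352457 -0.59800396] 0.46841848447021
```

View pics/c5.png

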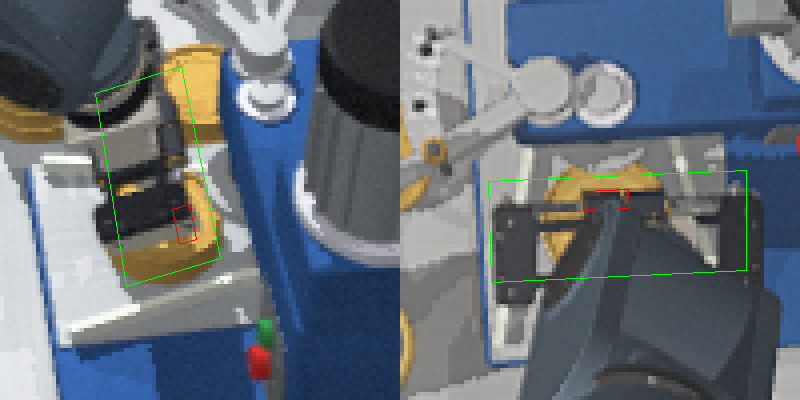

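Run:
```python
from h import *
M=R.from_rotvec([-.038,2.805,.126]).as_matrix();p=np.array([431.2,-28.1,82.8])
out=[]
for n,(x0,y0) in(("side",(220,180)),("top",(245,210))):
    im=cv2.imread(f"pics/{n}1.png")[y0:y0+75,x0:x0+50]; im=cv2.resize(im,(400,600),interpolation=3)
    for d in(-100,-59,0,25):
        q=(proj(n,p+d*M[:,2])[0]-[x0,y0]+.5)*8; cv2.circle(im,tuple(int(v) for v in q),4,(0,0,255) if d>0 else (0,255,0),1)
    out.append(im)
cv2.imwrite("pics/c6.png",np.hstack(out))
```

```text
(no output)
```

View pics/c6.png

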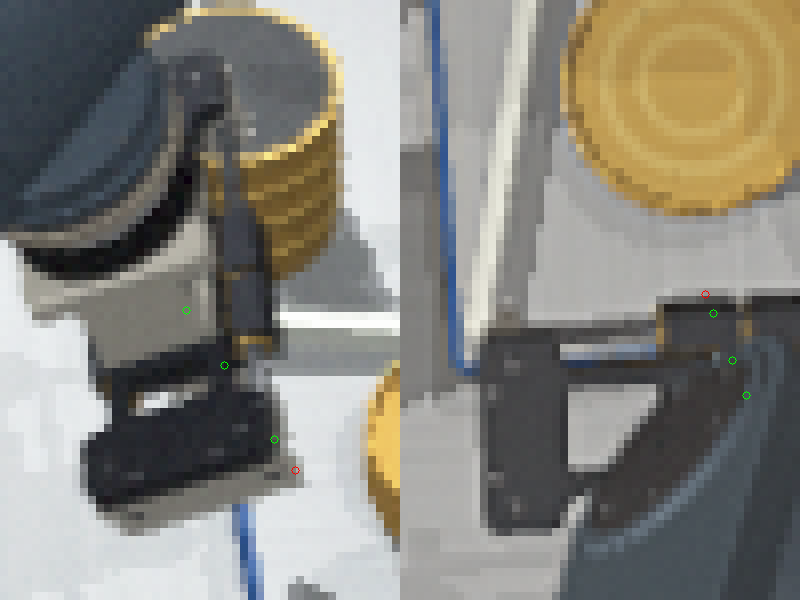

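Run:
```python
from h import *
M=R.from_rotvec([-3.63235306e-01, -3.12029008e+00,  1.55352193e-03]).as_matrix();p=np.array([126.2,535,212.2])
print("tool y",M[:,1])
im=cv2.imread("pics/side0.png"); x0,y0=130,30
c=cv2.resize(im[30:105,130:205],None,fx=8,fy=8,interpolation=3)
for d,col in((-59,(0,255,0)),(0,(255,0,255)),(25,(0,0,255))):
  for y in(-55,0,55):
    q=proj("side",p+M@[0,y,d])[0]; print(d,y,q); cv2.circle(c,tuple(int(v) for v in (q-[x0,y0]+.5)*8),4,col,1)
cv2.imwrite("pics/c7.png",c)
```

```text
tool y [ 0.22970844  0.97325897 -0.00100916]
-59 -55 [155.99625374  99.40922125]
-59 0 [160.61041081  91.14870816]
-59 55 [165.01731475  83.26540456]
0 -55 [158.88809943 112.91010339]
0 0 [163.31329104 104.55892022]
0 55 [167.54508953  96.57872297]
25 -55 [160.06859471 118.41569345]
25 0 [164.41766839 110.0326058 ]
25 55 [168.57883291 102.01767133]
```

View pics/c7.png

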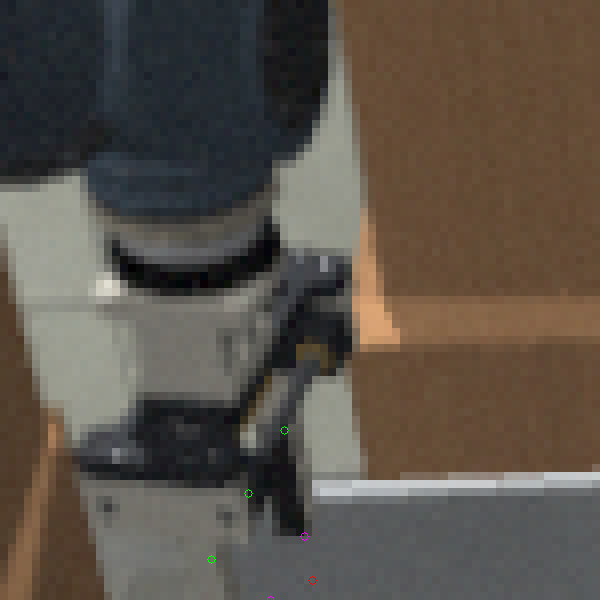

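Nothing in the images shows the fingertips as low as reported. They may have passed above the tin, at about 20 mm higher than assumed. I'll back off along the same path and feel for the bed in front of the tin.

```bash
python3 -m jog '[[1,[0.3,0,-0.116],0],[1,[0.3,0,-0.116],0],[1,[0.3,0,-0.116],0],[1,[0.3,0,-0.116],0],[1,[0.31,0,-0.116],0]]'; python3 -m jog '[[1,[0,0,0],0],[1,[0.02,0,0.07],0],[1,[0.02,0,0.07],0],[1,[0,0,0],0],[1,[0,0,0],0]]'; python3 conv.py '[0,0,-5]'
```

```text
time: 10.3
ee_pos: [430.9, -28.6, 83.7]
orientation: [-0.037, 2.803, 0.124]
ft_force: [-0.4, -1.2, -1.2]
gripper_width: 0.6
finger_force: 0.0
time: 10.92
ee_pos: [432.0, -27.8, 74.8]
orientation: [-0.037, 2.804, 0.125]
ft_force: [0.4, -0.2, -0.2]
gripper_width: 0.5
finger_force: 0.0
tip [440.229 -25.52   51.252] d [ 0.  0. -5.] units [ 0.027 -0.007  0.078]
[[-0.944 -0.04   0.327]
 [-0.011  0.996  0.091]
 [-0.33   0.082 -0.941]]
```

```bash
for i in 1 2 3; do :; done; python3 -m jog '[[1,[0.02,0,0.05],0],[1,[0.02,0,0.05],0],[1,[0,0,0],0],[1,[0,0,0],0],[1,[0,0,0],0]]'; python3 -m jog '[[1,[0.02,0,0.05],0],[1,[0,0,0],0],[1,[0,0,0],0],[1,[0,0,0],0],[1,[0,0,0],0]]'
```

```text
time: 11.55
ee_pos: [431.7, -27.3, 68.5]
orientation: [-0.037, 2.803, 0.124]
ft_force: [0.2, -0.2, -0.1]
gripper_width: 0.1
finger_force: 0.0
time: 12.18
ee_pos: [431.5, -27.1, 65.3]
orientation: [-0.037, 2.803, 0.124]
ft_force: [0.1, 0.4, -0.5]
gripper_width: 0.9
finger_force: 0.0
```

That confirms it: the nominal tip is already below the bed with no contact. I keep feeling downward.

```bash
python3 -m jog '[[1,[0.02,0,0.05],0],[1,[0.02,0,0.05],0],[1,[0,0,0],0],[1,[0,0,0],0],[1,[0,0,0],0]]'; python3 -m jog '[[1,[0.02,0,0.05],0],[1,[0,0,0],0],[1,[0,0,0],0],[1,[0,0,0],0],[1,[0,0,0],0]]' ; python3 -m jog '[[1,[0.02,0,0.05],0],[1,[0,0,0],0],[1,[0,0,0],0],[1,[0,0,0],0],[1,[0,0,0],0]]'
```

```text
time: 12.8
ee_pos: [431.2, -26.5, 58.9]
orientation: [-0.037, 2.803, 0.124]
ft_force: [1.0, 0.6, -0.6]
gripper_width: 0.5
finger_force: 0.0
time: 13.42
ee_pos: [431.0, -26.3, 55.6]
orientation: [-0.037, 2.803, 0.124]
ft_force: [-0.8, -0.6, 0.1]
gripper_width: 0.3
finger_force: 0.0
time: 14.05
ee_pos: [430.9, -26.0, 52.4]
orientation: [-0.037, 2.803, 0.124]
ft_force: [0.4, -0.7, -0.0]
gripper_width: 0.4
finger_force: 0.0
```

```bash
python3 -m jog '[[1,[0.02,0,0.05],0],[1,[0,0,0],0],[1,[0,0,0],0],[1,[0,0,0],0],[1,[0,0,0],0]]'; python3 -m jog '[[1,[0.02,0,0.05],0],[1,[0,0,0],0],[1,[0,0,0],0],[1,[0,0,0],0],[1,[0,0,0],0]]'
```

```text
time: 14.68
ee_pos: [430.7, -25.8, 49.2]
orientation: [-0.037, 2.803, 0.124]
ft_force: [-0.8, -0.4, -0.1]
gripper_width: 0.1
finger_force: 0.0
time: 15.3
ee_pos: [430.6, -25.5, 46.0]
orientation: [-0.037, 2.803, 0.124]
ft_force: [-0.1, -1.0, 0.6]
gripper_width: 0.5
finger_force: 0.0
```

Run:
```python
from h import *
np.set_printoptions(precision=1,suppress=True)
M=R.from_rotvec([-.038,2.805,.126]).as_matrix();p=np.array([431.2,-28.1,82.8])
for a,b in(((248.1,188.1),(255.9,252.3)),((248.5,193.5),(265.3,252.5))):
    P,e=tri(a,b); print(P,e,"tool",M.T@(P-p))
s=sense();q=s["ee_pos"];print(s["gripper_width"],s["joint_torque"])
for n in("side","top"):
    im=capture(n)[:,:,::-1]; cv2.imwrite(f"pics/{n}3.png",im); o=cv2.imread(f"pics/{n}1.png")
    x,y,w,h=(230,226,30,22) if n=="side" else (303,250,20,28)
    if n=="top": x,y,w,h=255,250,14,28
    r=cv2.matchTemplate(im[y-30:y+h+30,x-30:x+w+30].copy(),o[y:y+h,x:x+w],cv2.TM_CCOEFF_NORMED)
    _,v,_,l=cv2.minMaxLoc(r); ref=p-100*M[:,2]+M@[0,-94 if n=="side" else 80,0]
    print(n,v,np.array(l)-30,"expected",proj(n,ref+q-p)-proj(n,ref))
```

```text
[419.1  50.9 216.8] 4.407664300223359 tool [ -33.5   90.2 -122.8]
[418.5  25.2 219. ] 4.985261371237479 tool [ -33.3   64.8 -127.4]
0.5264557347557018 [  0.  -34.7 -13.8   0.3  -0.3   0. ]
side 0.9003163576126099 [0 7] expected [[0.1 6.8]]
top 0.8721324801445007 [-1  0] expected [[-0.6  0.5]]
```

The camera check shows the gripper body where it is reported. Only the fingers seem shorter than assumed, so I keep feeling down.

```bash
python3 -m jog '[[1,[0.02,0,0.05],0],[1,[0,0,0],0],[1,[0.02,0,0.05],0],[1,[0,0,0],0],[1,[0,0,0],0]]'
python3 - <<'E'
from h import *
M=R.from_rotvec([-.038,2.805,.126]).as_matrix();p=np.array([431.2,-28.1,82.8])
for d in(-125,-100,-80,-59): print(d,proj("side",[p+M@[-37.5,-94,d],p+M@[37.5,-94,d]]).round(1).tolist(),"seen bottom 257.5,240.6 / 236.3,246.3")
E
```

```text
time: 16.02
ee_pos: [430.9, -25.2, 41.0]
orientation: [-0.038, 2.8, 0.124]
ft_force: [-18.6, -2.3, 46.2]
gripper_width: 0.3
finger_force: 24.0
-125 [[255.2, 236.3], [230.9, 243.6]] seen bottom 257.5,240.6 / 236.3,246.3
-100 [[258.1, 240.5], [234.1, 247.7]] seen bottom 257.5,240.6 / 236.3,246.3
-80 [[260.3, 243.8], [236.6, 250.8]] seen bottom 257.5,240.6 / 236.3,246.3
-59 [[262.6, 247.2], [239.2, 254.1]] seen bottom 257.5,240.6 / 236.3,246.3
```

Contact: the tips meet the bed at TCP z of about 43. I raise about 8 mm and push the tin, stopping 15 mm short of home first.

```bash
python3 -m jog '[[1,[-0.02,0.01,-0.065],0],[1,[-0.02,0,-0.06],0],[1,[0,0,0],0],[1,[0,0,0],0],[1,[-0.15,0,0.052],0]]'; python3 -m jog '[[1,[-0.3,0,0.104],0],[1,[-0.3,0,0.104],0],[1,[-0.3,0,0.104],0],[1,[-0.25,0,0.087],0],[1,[-0.1,0,0.035],0]]'; python3 conv.py '[10,0,0]'
python3 - <<'E'
from h import *
for n in("top","side"):
    im=capture(n)[:,:,::-1]; cv2.imwrite(f"pics/{n}4.png",im)
    x0,x1,y0,y1=(250,310,175,245) if n=="top" else (255,325,215,265)
    h=cv2.cvtColor(im.copy(),cv2.COLOR_BGR2HSV)[y0:y1,x0:x1]
    m=((h[...,0]>12)&(h[...,0]<28)&(h[...,1]>120)&(h[...,2]>80))
    ys,xs=np.nonzero(m); print(n,m.sum(),xs.min()+x0,xs.max()+x0,ys.min()+y0,ys.max()+y0)
E
```

```text
time: 16.65
ee_pos: [439.2, -24.6, 47.1]
orientation: [-0.037, 2.804, 0.125]
ft_force: [-0.0, -0.0, 0.6]
gripper_width: 0.7
finger_force: 0.0
time: 17.27
ee_pos: [518.9, -21.3, 47.2]
orientation: [-0.038, 2.804, 0.125]
ft_force: [-3.0, 0.1, 1.7]
gripper_width: 0.6
finger_force: 1.3
tip [527.112 -18.98   23.704] d [10.  0.  0.] units [-0.157 -0.007  0.054]
[[-0.944 -0.041  0.327]
 [-0.011  0.996  0.091]
 [-0.329  0.082 -0.941]]
top 299 265 296 200 221
side 302 262 303 215 248
```

```bash
python3 -m jog '[[1,[-0.06,0,0.021],0],[1,[-0.06,0,0.021],0],[1,[-0.06,0,0.021],0],[1,[-0.05,0,0.017],0],[1,[0,0,0],0]]'; python3 -m jog '[[1,[-0.03,0,0.01],0],[1,[-0.03,0,0.01],0],[1,[-0.02,0,0.007],0],[1,[0,0,0],0],[1,[0,0,0],0]]'
```

```text
time: 18.0
ee_pos: [533.9, -20.9, 47.8]
orientation: [-0.037, 2.803, 0.124]
ft_force: [-0.2, 0.7, 0.5]
gripper_width: 0.7
finger_force: 0.1
time: 18.62
ee_pos: [538.6, -20.7, 47.8]
orientation: [-0.037, 2.803, 0.124]
ft_force: [-0.4, -0.5, -0.2]
gripper_width: 0.6
finger_force: 0.4
```

```bash
python3 -m jog '[[1,[-0.03,0,0.01],0],[1,[-0.03,0,0.01],0],[1,[0,0,0],0],[1,[0,0,0],0],[1,[0,0,0],0]]'; python3 -m jog '[[1,[-0.03,0,0.01],0],[1,[0,0,0],0],[1,[0,0,0],0],[1,[0,0,0],0],[1,[0,0,0],0]]'
```

```text
time: 19.25
ee_pos: [540.3, -19.9, 47.3]
orientation: [-0.038, 2.807, 0.127]
ft_force: [-15.7, 0.2, 11.3]
gripper_width: 0.4
finger_force: 7.9
time: 19.88
ee_pos: [540.7, -19.6, 46.9]
orientation: [-0.039, 2.81, 0.129]
ft_force: [-25.2, -2.6, 18.3]
gripper_width: 0.7
finger_force: 12.8
```

The tin is home: hard stop at TCP x of 540, where predicted. I back off, rise, and swing behind the lever grip.

```bash
python3 -m jog '[[1,[0.1,0,-0.034],0],[1,[0.3,0,-0.104],0],[1,[0.4,0,-0.138],0],[1,[0.3,0,-0.104],0],[1,[0.1,0,-0.034],0]]'
python3 - <<'E'
from h import *
s=sense();M=R.from_rotvec(s["orientation"]).as_matrix()
print(M.T@(np.array([470,-20,258])-s["ee_pos"])/60, M.T@(np.array([478,150,258])-[470,-20,258])/60)
for n in("top","side"):
    im=capture(n)[:,:,::-1].copy(); cv2.imwrite(f"pics/{n}5.png",im)
E
```

```text
time: 20.5
ee_pos: [467.9, -23.7, 47.7]
orientation: [-0.037, 2.803, 0.124]
ft_force: [-1.2, 0.0, 0.0]
gripper_width: 0.4
finger_force: 0.0
[-1.19125995  0.3455743  -3.27921932] [-0.1564137   2.81632938  0.29896339]
```

```bash
python3 -m jog '[[1,[-0.28,0.08,-0.8],0],[1,[-0.3,0.09,-0.83],0],[1,[-0.3,0.09,-0.83],0],[1,[-0.3,0.09,-0.82],0],[1,[0,0,0],0]]'; python3 -m jog '[[1,[-0.04,0.7,0.07],0],[1,[-0.04,0.7,0.07],0],[1,[-0.04,0.7,0.07],0],[1,[-0.04,0.7,0.07],0],[1,[0,0,0],0]]'
python3 - <<'E'
from h import *
s=sense();M=R.from_rotvec(s["orientation"]).as_matrix();print(M.T@(np.array([500,150,258])-s["ee_pos"])/60)
out=[]
for n,(x0,y0) in(("side",(245,150)),("top",(205,160))):
    im=capture(n)[:,:,::-1].copy(); cv2.imwrite(f"pics/{n}6.png",im)
    c=cv2.resize(im[y0:y0+100,x0:x0+100],(400,400),interpolation=3)
    for q,col in(((596,-19,77),(0,0,255)),((518.5,-22,77),(0,255,0))):
        a=np.linspace(0,6.28,60); pts=proj(n,np.c_[q[0]+50*np.cos(a),q[1]+50*np.sin(a),77+0*a])
        cv2.polylines(c,[((pts-[x0,y0]+.5)*4).astype(np.int32)],True,col,1)
    out.append(c)
cv2.imwrite("pics/c8.png",np.hstack(out))
E
```

```text
time: 21.22
ee_pos: [472.0, -20.1, 261.9]
orientation: [-0.038, 2.796, 0.121]
ft_force: [-0.4, -0.6, -0.7]
gripper_width: 0.5
finger_force: 0.0
time: 21.85
ee_pos: [477.3, 151.5, 257.6]
orientation: [-0.042, 2.805, 0.125]
ft_force: [-0.2, 0.4, -0.3]
gripper_width: 0.5
finger_force: 0.0
[-0.35850678 -0.04110835  0.11528235]
```

View pics/c8.png

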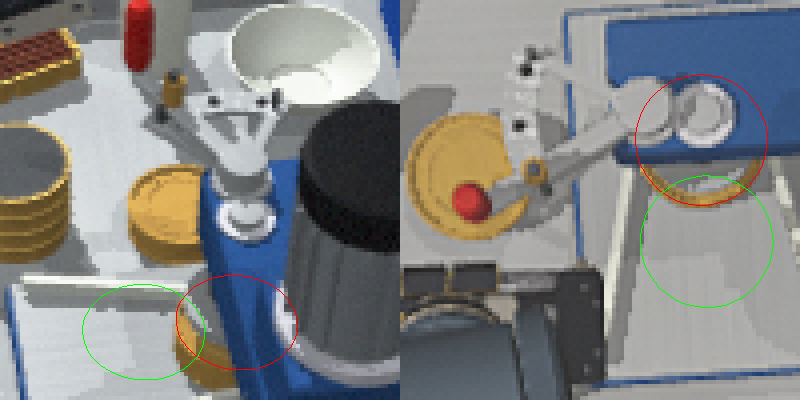

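The view shows the tin under the chuck, its edge on the predicted home outline (red). The lever is still at rest, with the grip at top crop (470,203). Now the lever.

```bash
python3 -m jog '[[1,[-0.2,0,0.069],0],[1,[-0.2,0,0.069],0],[1,[-0.2,0,0.069],0],[1,[-0.2,0,0.069],0],[1,[-0.2,0,0.069],0]]'; python3 -m jog '[[1,[-0.2,0,0.069],0],[1,[-0.2,0,0.069],0],[1,[-0.2,0,0.069],0],[1,[-0.2,0,0.069],0],[1,[0,0,0],0]]'
```

```text
time: 22.58
ee_pos: [541.3, 151.7, 258.4]
orientation: [-0.037, 2.805, 0.125]
ft_force: [0.8, -0.3, 0.9]
gripper_width: 0.2
finger_force: 0.0
time: 23.2
ee_pos: [592.5, 153.8, 259.2]
orientation: [-0.037, 2.803, 0.124]
ft_force: [0.4, 0.2, 0.4]
gripper_width: 0.4
finger_force: 0.0
```

Run:
```python
from h import *
for n in("top","side"):
    im=capture(n)[:,:,::-1].copy(); cv2.imwrite(f"pics/{n}7.png",im)
    h=cv2.cvtColor(im,cv2.COLOR_BGR2HSV)
    m=(((h[...,0]<6)|(h[...,0]>174))&(h[...,1]>150)&(h[...,2]>90)).astype(np.uint8)
    k,l,st,c=cv2.connectedComponentsWithStats(m)
    print(n,[(c[i].round(1),st[i][4]) for i in range(1,k) if st[i][4]>8])
```

```text
top [(array([215.3, 176. ]), np.int32(47)), (array([332.2, 201.3]), np.int32(24))]
side [(array([303.5, 124. ]), np.int32(11)), (array([305.4, 133.1]), np.int32(9)), (array([308.8, 153.1]), np.int32(98)), (array([304.3, 270.5]), np.int32(37))]
```

```bash
python3 -m jog '[[1,[-0.15,0,0.052],0],[1,[-0.15,0,0.052],0],[1,[-0.1,0,0.034],0],[1,[0,0,0],0],[1,[0,0,0],0]]'; python3 -m jog '[[1,[-0.05,0,0.017],0],[1,[-0.05,0,0.017],0],[1,[0,0,0],0],[1,[0,0,0],0],[1,[0,0,0],0]]'
python3 - <<'E'
from h import *
for n in("top","side"):
    im=capture(n)[:,:,::-1].copy()
    h=cv2.cvtColor(im,cv2.COLOR_BGR2HSV)
    m=(((h[...,0]<6)|(h[...,0]>174))&(h[...,1]>150)&(h[...,2]>90)).astype(np.uint8)
    k,l,st,c=cv2.connectedComponentsWithStats(m)
    print(n,[(c[i].round(1),st[i][4]) for i in range(1,k) if st[i][4]>30])
print(tri((308.8,153.1),(215.3,176)))
print(proj("top",(646,151,254)),proj("side",(646,151,258)))
E
```

```text
time: 23.92
ee_pos: [616.9, 154.9, 259.4]
orientation: [-0.037, 2.803, 0.125]
ft_force: [1.2, -0.5, -0.6]
gripper_width: 0.6
finger_force: 0.0
time: 24.55
ee_pos: [623.3, 155.2, 259.5]
orientation: [-0.037, 2.803, 0.125]
ft_force: [-0.0, -0.3, -1.0]
gripper_width: 0.3
finger_force: 0.0
top []
side [(array([313.7, 156.3]), np.int32(66)), (array([304.3, 270.5]), np.int32(37))]
(array([625.3069983 , 158.09647025, 253.29162916]), np.float64(4.201030452148664))
[[217.94796228 167.63541574]] [[314.8998628  153.15362696]]
```

```bash
python3 -m jog '[[1,[-0.04,0,0.014],0],[1,[-0.04,0,0.014],0],[1,[0,0,0],0],[1,[0,0,0],0],[1,[0,0,0],0]]'; python3 -m jog '[[1,[-0.04,0,0.014],0],[1,[-0.03,0,0.01],0],[1,[0,0,0],0],[1,[0,0,0],0],[1,[0,0,0],0]]'
```

```text
time: 25.28
ee_pos: [626.5, 155.2, 259.2]
orientation: [-0.038, 2.808, 0.124]
ft_force: [-16.7, 1.2, 9.8]
gripper_width: 0.5
finger_force: 8.5
time: 25.9
ee_pos: [627.4, 155.2, 259.0]
orientation: [-0.038, 2.816, 0.123]
ft_force: [-47.0, -10.0, 25.2]
gripper_width: 0.4
finger_force: 22.0
```

Solid stop at the expected place. I back off and check.

```bash
python3 -m jog '[[1,[0.2,0,-0.069],0],[1,[0.5,0,-0.172],0],[1,[0.7,0,-0.24],0],[1,[0.7,0,-0.24],0],[1,[0.3,0,-0.1],0]]'
python3 - <<'E'
from h import *
C={}
for n in("top","side"):
    im=capture(n)[:,:,::-1].copy(); cv2.imwrite(f"pics/{n}9.png",im)
    h=cv2.cvtColor(im,cv2.COLOR_BGR2HSV)
    m=(((h[...,0]<6)|(h[...,0]>174))&(h[...,1]>150)&(h[...,2]>90)).astype(np.uint8)
    k,l,st,c=cv2.connectedComponentsWithStats(m)
    C[n]=[(c[i].round(1).tolist(),int(st[i][4])) for i in range(1,k) if st[i][4]>30]; print(n,C[n])
g=[min(C[n],key=lambda t:abs(t[0][1]-y))[0] for n,y in(("side",153),("top",168))]
P=tri(*g)[0]; P0=np.array([529.2,140.8])
a=lambda p:np.arctan2(p[1]-24,p[0]-600)
print(P,"lever turned",a(P0)-a(P))
for n in("top","side"):
    d=cv2.absdiff(cv2.imread(f"pics/{n}9.png"),cv2.imread(f"pics/{n}6.png")).max(2)>60
    k,l,st,c=cv2.connectedComponentsWithStats(d.astype(np.uint8)); print(n,[(c[i].round().tolist(),int(st[i][4])) for i in range(1,k) if st[i][4]>25])
E
```

```text
time: 26.52
ee_pos: [479.1, 149.4, 258.5]
orientation: [-0.038, 2.803, 0.125]
ft_force: [0.4, 0.2, 0.6]
gripper_width: 0.5
finger_force: 0.0
top [([217.6, 167.5], 53)]
side [([313.9, 153.7], 98), ([304.3, 270.5], 37)]
[644.60627317 151.90180686 255.29111061] lever turned 0.880504221939135
top [([218.0, 168.0], 84), ([236.0, 176.0], 34), ([240.0, 203.0], 77), ([223.0, 210.0], 75)]
side [([313.0, 163.0], 212), ([279.0, 158.0], 117), ([292.0, 180.0], 120), ([295.0, 223.0], 48), ([294.0, 233.0], 33)]
```

The lever reads about 0.88 rad by camera, and only the lever and chuck areas changed between pictures. The arm is clear, so I hand in.

```bash
python3 -c "
from plant import *;print(sign_off())"
```

```text
the job is handed in; nothing more can be done
None
```

The job is handed in: the tin was pushed home against the stop, then the lever was pushed to its solid second stop (about 0.88 rad by camera) and left there, with the arm clear and the other things unmoved in the pictures I compared; no verdict was returned.

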